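# Load a sample cup into the analyser's drawer

### The arm

A 6-joint arm with a two-finger parallel gripper is mounted at the origin on the work surface. World frame = base frame: x ahead of the robot, y to its left, z up, the work surface at z = 0. Lengths are in m, angles in rad, forces in N, time in s.
With the tool pointing down it reaches from about 0.15 to 0.775 m from the base axis. Payload 6.1 kg.
Tool frame: the origin (TCP) lies midway between the tips of the shut fingers; the grasp point (between the pads) lies 19 mm behind it; z points along the fingers, y is the direction in which the jaws open and shut (so a half turn about z gives the same grasp; the last joint's range is limited). The gripper opens to 85 mm and grips with 20 to 120 N. Pads are 22 mm wide; open, the fingers measure 114 mm over their backs; the gripper's body (76 mm by 85 mm) begins 54 mm behind the grasp point. The pads swing forward as they close: fully open they stand 13 mm farther back than shut.
Start: joints at [-1.158, 0.126, -0.04, 1.405, 0, 1.571], TCP at [0.211, -0.481, 0.231] pointing down, gripper open.
Joint ranges: [-2.72, 2.72], [-0.95, 1.95], [-1.27, 1.35], [-1.78, 2.02], [-1.46, 1.47], [-3.14, 3.14]. Speed limits (rad/s): [2.39, 2.39, 3.01, 3.14, 3.14, 3.14].

### API

Orientations are given as a rotation vector (axis times angle).
In Python, from plant import manip, eyes gives the robot as it stands.
- The arm moves only by the shell command python3 -m jog 'ROWS' [FORCE]. ROWS is a JSON object of lists of equal length, an entry for each row: "delta_pos": the shift along the world's x, y, z in cm, a list of three; "rot": the turn, a rotation vector about the world's x, y, z in degrees, a list of three; "gripper": the closure, from 0 (fully open) to 1 (shut). In form: {"delta_pos": [[tx, ty, tz], ...], "rot": [[wx, wy, wz], ...], "gripper": [gripper, ...]}. A call has 1 to 12 rows; each row shifts and turns the commanded pose from where the row before left it; what a row does not reach is not made up. A row lasts 1/8 s, in which the tool goes at most 62.5 mm and 10.7 degrees, less where a joint would pass 70% of its speed; a pose out of reach is approached as far as the arm can. A call with a gripper value outside its range is refused whole. The fingers move at their own pace and stop on an object; FORCE is the grip in N (left out, the last holds). Time passes only in rows, so rows that do not move let the fingers close. It gives the time, the measured TCP pose, the force and the opening at its end, in the units of the state.
- manip.read_state(): the state, without advancing time (a new reading comes with each control period).
- eyes.get_image(name): name is "scene" or "top" or "wrist"; returns the picture (420x560x3 uint8, red, green, blue); there is no depth.
- eyes.camera_model(name): a dict with "vertical_fov" (degrees; the focal length in pixels is half the picture's height over the tangent of half this angle, whatever the lens; pixels are square), "cx", "cy" (the principal point, pixels), "position" and "rotation" of the camera in the world; the wrist camera has in their place "T_tool_cam" (4x4, takes a point from camera to tool coordinates, whose origin is the TCP and whose axes are the flange's). Camera axes: x right, y down, z forward; pixel columns grow to the right and rows downward; lengths in m; the calibration is good to about 2 mm. A picture is of the moment at which its call begins: read the wrist's pose just before it. camera_model takes no time and is no camera call.
- manip.sign_off(): hands the job in, once; it reports no verdict.
The state is a dict: "time": time; "qpos": joint angles; "joint_velocities": joint speeds; "joint_torque": joint torques, N m; "position": TCP position; "eef_rot": TCP orientation; "force": force on the tool from outside, world axes, zero at the start; "moment": the same for the moment, N m; "width": finger opening in m.
Only numpy, scipy, OpenCV 4.12 (cv2) and the standard library are available. Lean on these libraries where they do the work, as an engineer would, in place of code of your own. Each camera call takes 0.05 s, during which the arm holds its last target. There are 200 camera calls.

### The job

Load the analyser: pull its blue-fronted drawer all the way open by the handle, then stand the aluminium sample cup upright in the square pocket inside the drawer, right down on the pocket's floor. After letting go of the cup, put the orange cover centred and flat on top of it, knob up. Leave the drawer fully open, and leave the amber jar and the brass weight where they are.

Things in the scene. Friction and masses are not known exactly. Their poses are not given: they have to be found in the camera images.
- front (a point): middle of the front edge of the top of the white benchtop analyser, 110 mm above the bench; fixed. +x points from the front to the rear (the drawer slides open along -x), +y across the width, z up. The analyser is 245 mm deep (15 mm more with the shut drawer's panel) and 230 mm wide; its top is level, with a grey hump (small screen) rising to 140 mm from 154 mm behind the front edge.
- drawer (a joint): how far the drawer is pulled out, m: 0 shut, 0.15 at its end stop (fully open). It starts between 0 and 0.03. It slides with about 2 N of friction and stays where it is left. The drawer is an open-topped white tray, 210 mm long, 200 mm wide, its floor 25 mm and its rim 80 mm above the bench, with a blue front panel (224 mm wide, from 13 to 98 mm above the bench, 15 mm thick).
- handle (a point): middle of the drawer's steel bar handle, 85 mm above the bench; moves with the drawer. The bar is 10 mm thick and 120 mm long, along the analyser's y; its axis stands 42 mm out from the panel, so there is a gap of 37 mm between bar and panel, open above and below. Two thin stems hold it, 54 mm either side of the middle. Axes as the analyser's.
- nest (a point): centre of the floor of the square pocket in the drawer, 30 mm above the bench; moves with the drawer, hidden while it is shut. Pocket 59 mm square, 10 mm deep, 2 mm chamfer, in a black 90 mm block, sides along the analyser's x and y. Drawer fully open: its centre is 77 mm in front of the edge of the analyser's top, 68 mm behind the inside of the blue panel. Axes as the analyser's.
- cup: aluminium sample cup, round, 52 mm outside diameter, 40 mm high, 5 mm wall, open at the top, 120 g; stands upright on the bench at the start. Origin at the centre of its underside, z up.
- cover: orange cover: round disc 56 mm in diameter and 10 mm thick, flat underneath, with a round knob 22 mm in diameter and 22 mm high in the middle of its top (32 mm overall), 60 g; lies on the bench knob up. Origin at the centre of its underside, z up.
- jar: closed amber glass jar, 52 mm in diameter, 70 mm high, standing on the bench; to be left alone. Origin at the centre of its underside.
- weight: brass balance weight, 36 mm in diameter, 56 mm high, standing on the bench; to be left alone. Origin at the centre of its underside.

How it is judged:
By the outcome, as a careful person would: the job done as asked, in the order asked, and still so for the second after the job is handed in, with the robot touching nothing.
It also fails if it takes over 72 s, if anything falls off the work surface, if the arm or the gripper's body presses on something with over 40 N, if the wrist force passes 120 N, or if a joint passes its speed limit or range.

## Working session

There is one attempt and no reset: what is moved stays moved. The work goes in short steps, Python scripts to look and compute and a shell command to move; the robot and the scene stay as the last step left them, time stands still between calls to the robot, and variables do not carry over. Pictures are saved under pics/ and viewed, about 8 in all and at most 12, crops included, and the job is handed in when it is done.

```bash
ls; mkdir -p pics; cat > h.py <<'E'
import numpy as np,cv2
from plant import manip,eyes
from scipy.spatial.transform import Rotation as R
def model(n):
    m=eyes.camera_model(n);f=210/np.tan(np.radians(m["vertical_fov"])/2)
    if n=="wrist":
        s=manip.read_state();T=np.eye(4);T[:3,:3]=R.from_rotvec(s["eef_rot"]).as_matrix();T[:3,3]=s["position"]
        T=T@np.array(m["T_tool_cam"]);return f,m["cx"],m["cy"],T[:3,3],T[:3,:3]
    Q=np.array(m["rotation"]);Q=Q if Q.shape==(3,3) else R.from_rotvec(Q).as_matrix()
    return f,m["cx"],m["cy"],np.array(m["position"]),Q
def ray(M,uv,z):
    f,cx,cy,p,Q=M;d=Q@np.array([(uv[0]-cx)/f,(uv[1]-cy)/f,1]);return p+d*(z-p[2])/d[2]
def proj(M,P):
    f,cx,cy,p,Q=M;c=Q.T@(np.array(P)-p);return f*c[0]/c[2]+cx,f*c[1]/c[2]+cy
def snap(n,fn=None):
    M=model(n);im=eyes.get_image(n)
    if fn: cv2.imwrite("pics/"+fn,im[:,:,::-1])
    return M,im
E
python3 - <<'E'
from h import *
s=manip.read_state();print(s["time"],s["position"],s["eef_rot"],s["width"])
for n in("scene","top","wrist"):
    print(n,eyes.camera_model(n))
    snap(n,n+"0.png")
a=[cv2.imread(f"pics/{n}0.png") for n in("scene","top")]
cv2.imwrite("pics/a.png",cv2.resize(np.vstack(a),None,fx=.71,fy=.71))
E
```

```text
pics
0.0 [ 0.21046029 -0.48052368  0.23049536] [-3.07332130e+00 -6.43534478e-01  5.30102136e-04] 0.08553329515177008
scene {'vertical_fov': 51.95698168577455, 'cx': 276.2966587930946, 'cy': 203.1306825149618, 'position': array([1.35120156, 0.24423985, 0.64310013]), 'rotation': array([-1.42252016, -1.90538404,  1.03505845])}
top {'vertical_fov': 42.38541812302788, 'cx': 283.1574556284358, 'cy': 211.5304530247804, 'position': array([ 0.47188188, -0.01116728,  1.30745362]), 'rotation': array([-2.17536634,  2.12904999, -0.09959826])}
wrist {'vertical_fov': 65.3241823771114, 'cx': 281.80028816221466, 'cy': 208.93238468581666, 'T_tool_cam': array([[ 6.71394715e-04, -9.61475376e-01, -2.74890253e-01,
         7.08716810e-02],
       [ 9.99999689e-01,  5.31589462e-04,  5.83084800e-04,
        -1.11245740e-03],
       [-4.14492915e-04, -2.74890558e-01,  9.61475433e-01,
        -1.42663647e-01],
       [ 0.00000000e+00,  0.00000000e+00,  0.00000000e+00,
         1.00000000e+00]])}
```

View pics/top0.png

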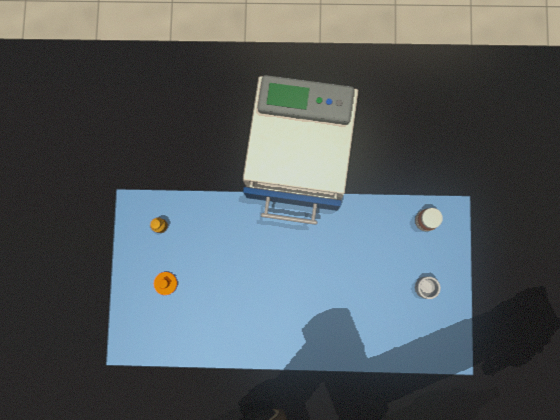

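View pics/scene0.png

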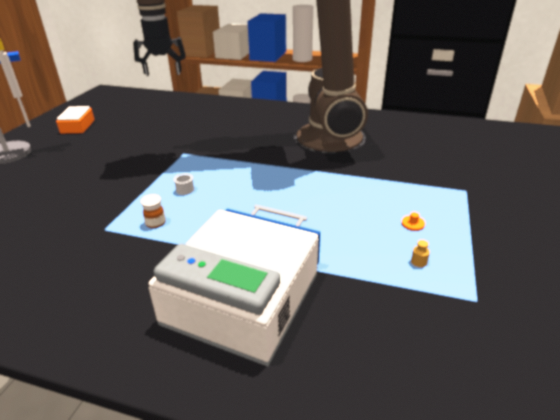

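The top view shows the handle around (290,216), the analyser yawed slightly, the cup at (428,288), the cover at (166,283), the jar at (430,218) and the weight at (158,225). The scene view agrees. Next I turn these into positions.

```bash
python3 - <<'E'
from h import *
M,im=snap("top");hsv=cv2.cvtColor(im,cv2.COLOR_RGB2HSV)
def blob(mask,box):
    x0,y0,x1,y1=box;m=np.zeros_like(mask);m[y0:y1,x0:x1]=mask[y0:y1,x0:x1]
    c=max(cv2.findContours(m,0,2)[0],key=cv2.contourArea);return c
H,S,V=cv2.split(hsv)
org=((H<22)&(S>180)&(V>120)).astype('u1')*255
c=blob(org,(140,265,195,305));e=cv2.minEnclosingCircle(c);print("cover",e,ray(M,e[0],.01),"d",2*e[1]/M[0]*1.3)
c=blob(org,(140,205,195,245));e=cv2.minEnclosingCircle(c);print("weight",e,ray(M,e[0],.05))
cup=((S<80)&(V>80)).astype('u1')*255
c=blob(cup,(410,270,450,305));e=cv2.minEnclosingCircle(c);print("cup",e,cv2.boundingRect(c),ray(M,e[0],.04),"d",2*e[1]/M[0]*1.27)
hb=((S<90)&(V>60)).astype('u1')*255
c=blob(hb,(255,209,330,228));r=cv2.minAreaRect(c);print("handle",r,cv2.boundingRect(c),ray(M,r[0],.09))
b=cv2.boxPoints(r);print([ray(M,p,.09).round(4) for p in b])
# white top
w=((S<60)&(V>180)).astype('u1')*255
c=blob(w,(235,70,370,215));r=cv2.minAreaRect(c);print("top",r,[(p.round(1),ray(M,p,.11).round(4)) for p in cv2.boxPoints(r)])
cv2.imwrite("pics/crop.png",cv2.resize(im[60:235,230:370,::-1],None,fx=3.4,fy=3.4,interpolation=2))
E
```

```text
cover ((164.84616088867188, 282.9230651855469), 11.369359016418457) [0.44320611 0.29722191 0.01      ] d 0.05457795442172542
weight ((157.65928649902344, 224.57080078125), 6.842151165008545) [0.57910372 0.31109103 0.05      ]
cup ((427.23077392578125, 287.5), 13.24030876159668) (414, 276, 27, 24) [ 0.44741269 -0.31818341  0.04      ] d 0.062092587101002746
handle ((292.0, 218.0), (18.0, 74.0), 90.0) (255, 209, 75, 19) [ 0.5969377  -0.00338223  0.09      ]
[array([0.6157, 0.0809, 0.09  ]), array([ 0.6191, -0.0866,  0.09  ]), array([ 0.5783, -0.0871,  0.09  ]), array([0.5748, 0.0797, 0.09  ])]
top ((300.10113525390625, 135.85153198242188), (100.97410583496094, 107.83070373535156), 7.696051120758057) [(array([242.8, 182.5], dtype=float32), array([0.6726, 0.1084, 0.11  ])), (array([257.3,  75.7], dtype=float32), array([0.9214, 0.0829, 0.11  ])), (array([357.4,  89.2], dtype=float32), array([ 0.8929, -0.1462,  0.11  ])), (array([342.9, 196. ], dtype=float32), array([ 0.6464, -0.1159,  0.11  ]))]
```

View pics/crop.png

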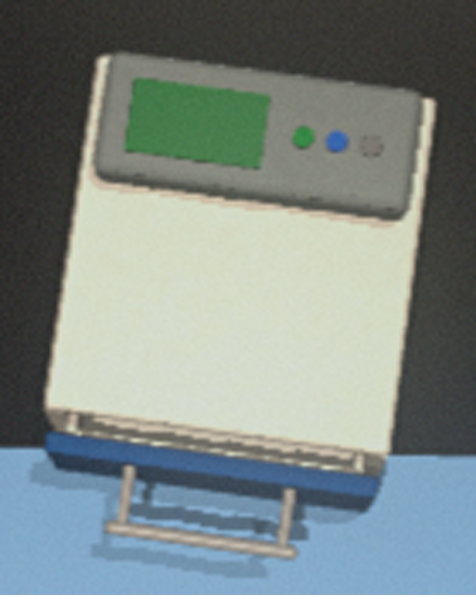

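```bash
python3 - <<'E'
from h import *
M=model("top");o=lambda x,y:(230+x/3.4,60+y/3.4)
L=ray(M,o(48,412),.11);Rr=ray(M,o(388,457),.11);d=L-Rr;print("edge",L,Rr,np.linalg.norm(d),"yaw",np.degrees(np.arctan2(-d[0],d[1])),"front",(L+Rr)/2)
L=ray(M,o(108,526),.088);Rr=ray(M,o(295,552),.088);d=L-Rr;print("bar",L,Rr,np.linalg.norm(d),"yaw",np.degrees(np.arctan2(-d[0],d[1])),"mid",(L+Rr)/2)
L=ray(M,o(47,433),.098);Rr=ray(M,o(387,478),.098);d=L-Rr;print("panel rear",np.linalg.norm(d),"yaw",np.degrees(np.arctan2(-d[0],d[1])),"mid",(L+Rr)/2)
E
```

```text
edge [0.67570453 0.10561684 0.11      ] [ 0.65011056 -0.11853214  0.11      ] 0.22560544586208178 yaw -6.513985255801204 front [ 0.66290754 -0.00645765  0.11      ]
bar [0.60323763 0.06531097 0.088     ] [ 0.58841337 -0.05949323  0.088     ] 0.1256815363993932 yaw -6.773863971861977 mid [0.5958255  0.00290887 0.088     ]
panel rear 0.22756106660323777 yaw -6.49049945141988 mid [ 0.65071668 -0.00603551  0.098     ]
```

```bash
python3 -m jog '{"delta_pos":[[3.2,4,-0.4],[3.2,4,-0.4],[3.2,4,-0.4],[3.2,4,-0.4],[3.2,4,-0.4],[3.2,4,-0.4],[3.2,4,-0.4],[3.2,4,-0.4],[3.2,4,-0.4],[3.2,4,-0.4],[3.2,4,-0.4],[3.2,4,-0.4]],"rot":[[0,0,5],[0,0,5],[0,0,5],[0,0,5],[0,0,5],[0,0,5],[0,0,5],[0,0,5],[0,0,5],[0,0,5],[0,0,5],[0,0,5]],"gripper":[0.5,0.5,0.5,0.5,0.5,0.5,0.5,0.5,0.5,0.5,0.5,0.5]}' 40
python3 -m jog '{"delta_pos":[[0,0,0],[0,0,0]],"rot":[[0,0,0],[0,0,0]],"gripper":[0.5,0.5]}'
python3 - <<'E'
from h import *
s=manip.read_state();print(s["qpos"],(R.from_rotvec(s["eef_rot"]).as_matrix()).round(3))
snap("wrist","w1.png")
E
```

```text
time: 1.7
position: [0.5954, 0.0006, 0.183]
eef_rot: [-2.338, -2.099, 0.0]
force: [-0.0, -0.6, 0.1]
width: 0.0429
time: 1.95
position: [0.5942, -0.0009, 0.1829]
eef_rot: [-2.341, -2.095, 0.002]
force: [-0.8, -0.6, 0.2]
width: 0.0426
[-1.40518009e-03  2.61656806e-01  2.08105464e-02  1.33119282e+00
 -2.92729463e-04  1.68021854e+00] [[ 0.111  0.994 -0.001]
 [ 0.994 -0.111 -0.   ]
 [-0.    -0.001 -1.   ]]
```

View pics/w1.png

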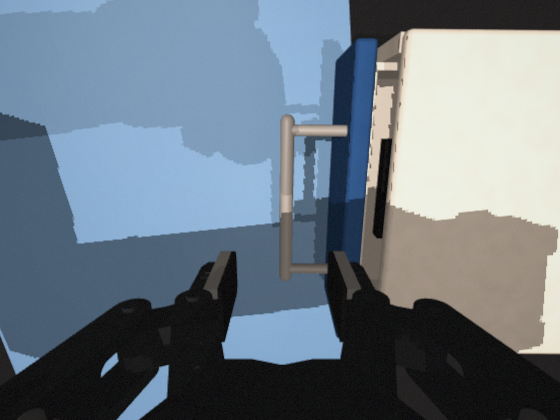

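The wrist view shows the bar running from (288,116) to (285,277), with stems at rows 130 and 268. The panel's rear top edge is near column 372.

```bash
python3 - <<'E'
from h import *
M=model("wrist");s=manip.read_state();Q=R.from_rotvec(s["eef_rot"]).as_matrix()
a,b=ray(M,(288,116),.087),ray(M,(285,277),.087);d=a-b
m=(a+b)/2;print(a,b,np.linalg.norm(d),"yaw",np.degrees(np.arctan2(-d[0],d[1])),m,"delta",m-s["position"],"jaw yaw",np.degrees(np.arctan2(Q[1,1],Q[0,1])))
for p in((402,33),(390,200),(376,42),(361,262)):print(ray(M,p,.11 if p[0]>380 else .098))
E
```

```text
[0.60665339 0.06822163 0.087     ] [ 0.59105255 -0.05573308  0.087     ] 0.12493261172097844 yaw -7.173481106842798 [0.59885297 0.00624427 0.087     ] delta [ 0.00481254  0.00770843 -0.09620724] jaw yaw -6.401063027472919
[0.67855161 0.10798433 0.11      ]
[0.66938374 0.00599734 0.11      ]
[0.6664171  0.10680543 0.098     ]
[ 0.65024853 -0.04383297  0.098     ]
```

```bash
python3 -m jog '{"delta_pos":[[0.4,0.6,-2],[0,0,-3],[0,0,-3],[0,0,-2],[0,0,-1.6],[0,0,0],[0,0,0],[0,0,0],[0,0,0],[0,0,0]],"rot":[[0,0,-0.4],[0,0,0],[0,0,0],[0,0,0],[0,0,0],[0,0,0],[0,0,0],[0,0,0],[0,0,0],[0,0,0]],"gripper":[0.5,0.5,0.5,0.5,0.5,0.5,1,1,1,1]}' 40
```

```text
time: 3.25
position: [0.5992, 0.005, 0.0685]
eef_rot: [2.347, 2.086, 0.002]
force: [-0.3, -1.1, 5.6]
width: 0.0082
```

```bash
python3 -m jog '{"delta_pos":[[-0.5,0.06,0],[-1.2,0.14,0],[-1.2,0.14,0],[-1.2,0.14,0],[-1.2,0.14,0],[-1.2,0.14,0],[-1.2,0.14,0],[-1.2,0.14,0],[-1.2,0.14,0],[-1.2,0.14,0],[-0.5,0.06,0],[0,0,0]],"rot":[[0,0,0],[0,0,0],[0,0,0],[0,0,0],[0,0,0],[0,0,0],[0,0,0],[0,0,0],[0,0,0],[0,0,0],[0,0,0],[0,0,0]],"gripper":[1,1,1,1,1,1,1,1,1,1,1,1]}' 40
```

```text
time: 4.75
position: [0.4805, 0.0194, 0.0684]
eef_rot: [2.348, 2.087, 0.003]
force: [-1.7, 0.4, 9.7]
width: 0.0087
```

```bash
python3 -m jog '{"delta_pos":[[-0.6,0.07,0],[-0.6,0.07,0],[-0.5,0.06,0],[-0.4,0.05,0],[0,0,0]],"rot":[[0,0,0],[0,0,0],[0,0,0],[0,0,0],[0,0,0]],"gripper":[1,1,1,1,1]}' 40
```

```text
time: 5.38
position: [0.4618, 0.0217, 0.0685]
eef_rot: [2.346, 2.085, 0.007]
force: [6.9, 0.1, 2.9]
width: 0.0084
```

```bash
python3 -m jog '{"delta_pos":[[-0.5,0.06,0],[-0.5,0.06,0],[0,0,0]],"rot":[[0,0,0],[0,0,0],[0,0,0]],"gripper":[1,1,1]}' 40
```

```text
time: 5.75
position: [0.4617, 0.0217, 0.0689]
eef_rot: [2.336, 2.074, 0.024]
force: [44.0, -5.2, -29.6]
width: 0.008
```

The drawer is at its end stop: no more travel and the force rose to 44 N. I relax the pull, release and rise.

```bash
python3 -m jog '{"delta_pos":[[0.9,-0.1,0],[0,0,0],[0,0,0],[0,0,0],[0,0,2],[0,0,4],[0,0,6],[0,-4,4],[0,-6,0],[0,-6,0],[0,-6,0],[0,-6,0]],"rot":[[0,0,0],[0,0,0],[0,0,0],[0,0,0],[0,0,0],[0,0,0],[0,0,0],[0,0,0],[0,0,0],[0,0,0],[0,0,0],[0,0,0]],"gripper":[1,0.5,0.5,0.5,0.5,0.5,0.5,0.2,0,0,0,0]}'
python3 - <<'E'
from h import *
M,im=snap("top","t2.png");cv2.imwrite("pics/t2c.png",cv2.resize(im[150:310,220:460,::-1],None,fx=3.3,fy=3.3,interpolation=2))
E
```

```text
time: 7.25
position: [0.4579, -0.26, 0.2273]
eef_rot: [-2.348, -2.087, -0.0]
force: [0.5, -0.8, 0.5]
width: 0.0854
```

View pics/t2c.png

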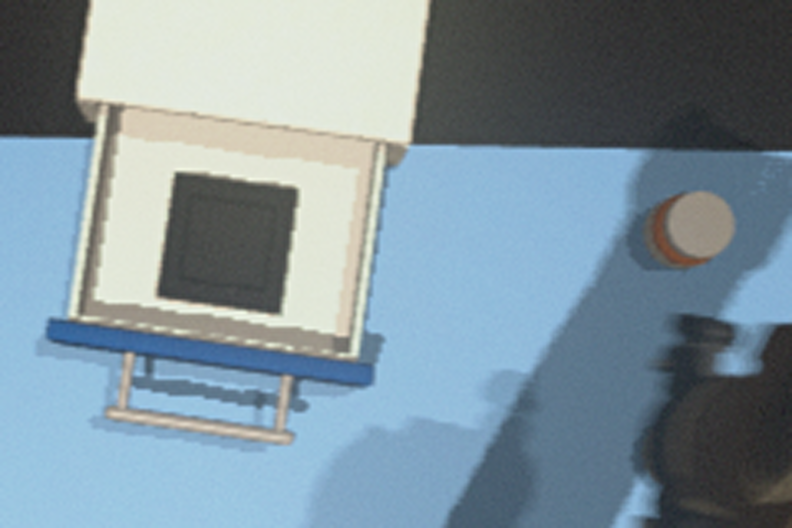

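Drawer fully open. The black block's corners in the crop are (175,172), (298,188), (281,313) and (158,296), and the jar has not moved. Next I measure the nest and find the cup in the wrist view.

```bash
python3 - <<'E'
from h import *
M=model("top");C=[ray(M,(220+x/3.3,150+y/3.3),.04) for x,y in((175,172),(298,188),(281,313),(158,296))]
print("nest",np.mean(C,0),[np.linalg.norm(C[i]-C[i-1]).round(4) for i in range(4)],[np.degrees(np.arctan2(*(C[i]-C[j])[[1,0]])).round(1) for i,j in((1,2),(0,3))])
h=np.mean([ray(M,(220+x/3.3,150+y/3.3),.088) for x,y in((106,412),(292,440))],0);print("bar",h)
M,im=snap("wrist","w2.png");s=manip.read_state();print(s["position"])
g=cv2.cvtColor(im,cv2.COLOR_RGB2HSV);m=((g[...,1]<70)&(g[...,2]>70)).astype('u1')*255
for c in cv2.findContours(m,0,2)[0]:
    if cv2.contourArea(c)>300:
        e=cv2.fitEllipse(c);print(e,ray(M,e[0],.04),cv2.contourArea(c))
E
```

```text
nest [0.58934049 0.00353869 0.04      ] [np.float64(0.0896), np.float64(0.0887), np.float64(0.0901), np.float64(0.0881)] [np.float64(-6.7), np.float64(-6.3)]
bar [0.45940171 0.02002904 0.088     ]
[ 0.4577359  -0.26290266  0.22629438]
((415.9338684082031, 292.0085144042969), (14.657021522521973, 81.84117126464844), 144.64694213867188) [ 0.5936049 -0.4049946  0.04     ] 657.5
((430.2532653808594, 219.666259765625), (51.926483154296875, 78.5275650024414), 122.15733337402344) [ 0.60929508 -0.32046778  0.04      ] 3209.0
((211.19342041015625, 241.7534637451172), (127.87308502197266, 315.5971374511719), 104.76168060302734) [ 0.37532257 -0.31705259  0.04      ] 24916.5
((510.29742431640625, -1.9644699096679688), (16.513288497924805, 149.28419494628906), 89.27413940429688) [ 0.67841008 -0.12225733  0.04      ] 554.0
((324.9128723144531, 72.71028900146484), (165.26220703125, 305.15460205078125), 106.34030151367188) [ 0.51122937 -0.16332548  0.04      ] 30340.0
```

View pics/w2.png

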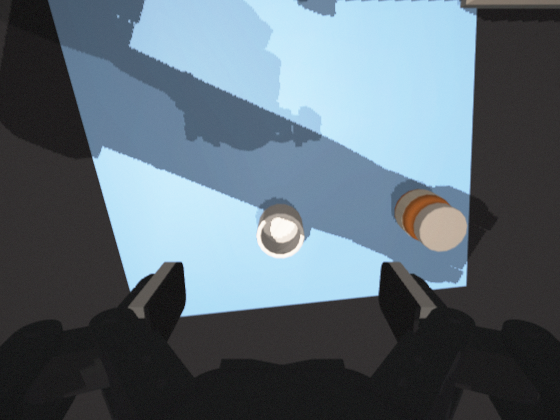

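The cup's rim circle is centred at about (281,234) with radius 23 px, and the jar stands well to the right at (440,228).

```bash
python3 - <<'E'
from h import *
M=model("wrist");im=cv2.imread("pics/w2.png");g=cv2.cvtColor(im,6)
c=cv2.HoughCircles(g[190:270,230:340],cv2.HOUGH_GRADIENT,1,30,param1=100,param2=12,minRadius=19,maxRadius=28);print(c)
for u in [(281,234)]+[(230+a[0],190+a[1]) for a in c[0]]:
    P=ray(M,u,.04);print(P,"d at r23:",np.linalg.norm(ray(M,(u[0]+23,u[1]),.04)-ray(M,(u[0]-23,u[1]),.04)),P-manip.read_state()["position"])
E
```

```text
[[[52.5 45.5 21.6]]]
[ 0.45095799 -0.31339303  0.04      ] d at r23: 0.049132010953483685 [-0.0067779  -0.05049036 -0.18629438]
[ 0.45233965 -0.31528297  0.04      ] d at r23: 0.04919773997220847 [-0.00539625 -0.05238031 -0.18629438]
```

```bash
python3 -m jog '{"delta_pos":[[0,-1,-1],[0,-1,-1],[0,-1,-1],[0,-1,-1],[0,-0.7,-1],[-0.4,-0.7,-1],[-0.3,0,-1],[0,0,-1],[0,0,-1],[0,0,-0.5],[0,0,0],[0,0,0]],"rot":[[0,0,10],[0,0,10],[0,0,10],[0,0,10],[0,0,10],[0,0,10],[0,0,10],[0,0,10],[0,0,10],[0,0,0],[0,0,0],[0,0,0]],"gripper":[0,0,0,0,0,0,0,0,0,0,0,0]}'
python3 - <<'E'
from h import *
M,im=snap("wrist","w3.png");s=manip.read_state();print(s["position"],s["qpos"])
g=cv2.cvtColor(im,cv2.COLOR_RGB2GRAY)
c=cv2.HoughCircles(cv2.medianBlur(g,5),cv2.HOUGH_GRADIENT,1,30,param1=100,param2=20,minRadius=30,maxRadius=75)
for a in (c[0] if c is not None else[]):
    P=ray(M,a[:2],.04);print(a,P,P-s["position"])
E
```

```text
time: 8.85
position: [0.4518, -0.3123, 0.1327]
eef_rot: [0.187, 3.136, -0.0]
force: [0.1, -0.9, -0.0]
width: 0.0855
[ 0.45181465 -0.31239872  0.13276352] [-6.04965063e-01  1.88236978e-01 -1.82052340e-01  1.19985988e+00
  2.45275696e-05 -4.86120804e-01]
[270.5 209.5  32.1] [ 0.44947414 -0.31902941  0.04      ] [-0.00234051 -0.00663069 -0.09276352]
[337.5 161.5  46.6] [ 0.41959613 -0.26671652  0.04      ] [-0.03221852  0.0456822  -0.09276352]
```

View pics/w3.png

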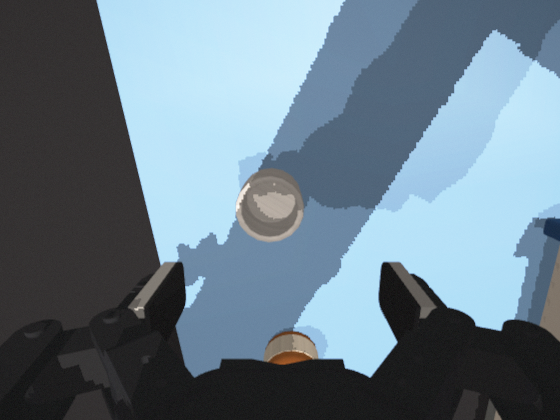

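The cup's rim is at (270,209), giving (0.4495,-0.319), within 3 mm of the top-view estimate. I descend and grip.

```bash
python3 -m jog '{"delta_pos":[[-0.2,-0.6,-1.5],[0,0,-3],[0,0,-3],[0,0,-2.5],[0,0,-1.9],[0,0,0],[0,0,0],[0,0,0],[0,0,0],[0,0,0],[0,0,0],[0,0,0]],"rot":[[0,0,0],[0,0,0],[0,0,0],[0,0,0],[0,0,0],[0,0,0],[0,0,0],[0,0,0],[0,0,0],[0,0,0],[0,0,0],[0,0,0]],"gripper":[0,0,0,0,0,0,1,1,1,1,1,1]}' 30
```

```text
time: 10.4
position: [0.4504, -0.3192, 0.0146]
eef_rot: [0.185, 3.134, -0.003]
force: [-1.3, -1.9, 5.9]
width: 0.0506
```

```bash
python3 -m jog '{"delta_pos":[[0,0,3],[0,0,5],[0,0,6],[1,3,1],[2,5,0],[2,5,0],[2,5,0],[2,5,0],[2,5,0],[2,4,0],[0.7,0.4,0],[0,0,0]],"rot":[[0,0,0],[0,0,0],[0,0,0],[0,0,0],[0,0,0],[0,0,0],[0,0,0],[0,0,0],[0,0,0],[0,0,0],[0,0,0],[0,0,0]],"gripper":[1,1,1,1,1,1,1,1,1,1,1,1]}' 30
python3 - <<'E'
from h import *
M,im=snap("wrist","w4.png");s=manip.read_state();print(s["position"],s["qpos"],s["width"])
T=model("top");print("nest px pred in wrist",proj(M,(.587,.0045,.04)), "cup bottom pred",proj(M,s["position"]-np.array([0,0,.0146])))
E
```

```text
time: 11.9
position: [0.5866, 0.0057, 0.1628]
eef_rot: [-0.184, -3.135, 0.0]
force: [-0.7, -0.3, -2.7]
width: 0.0504
[0.58621824 0.00506123 0.16295226] [ 8.78917789e-03  2.49718967e-01 -3.82400981e-02  1.28381882e+00
 -3.08877892e-04  1.26895250e-01] 0.04993764717483636
nest px pred in wrist (np.float64(278.690785072986), np.float64(202.1102410351767)) cup bottom pred (np.float64(277.5271441112775), np.float64(253.57737628780677))
```

View pics/w4.png

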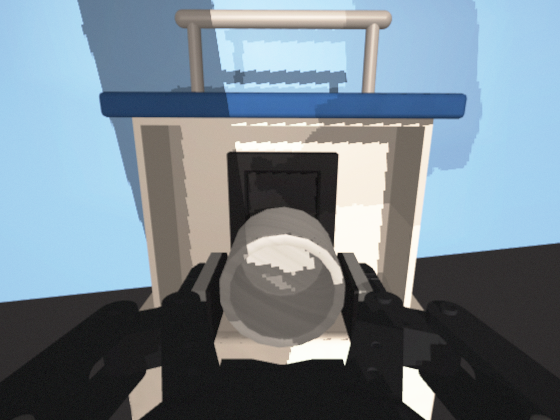

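The wrist view shows the block's front edge from (229,153) to (337,152), with the rear panel's inner edge at row 118. The cup's rim spans columns 221–345 and rows 235–346. I work out the offset between them.

```bash
python3 - <<'E'
from h import *
M=model("wrist");s=manip.read_state();p=s["position"]
a,b=ray(M,(229,152.5),.04),ray(M,(337,152),.04);d=a-b;print("block edge",a,b,np.linalg.norm(d),"dir",np.degrees(np.arctan2(d[1],d[0])))
ax=np.array([.9932,-.1167,0]);n=(a+b)/2+.045*ax;print("nest from edge",n)
for z in (.04,):
  print("pocket edge", (ray(M,(247,171.5),z)+ray(M,(320,171.5),z))/2+.0295*ax, np.linalg.norm(ray(M,(247,171.5),z)-ray(M,(320,171.5),z)))
pp=(ray(M,(102,105),.098)+ray(M,(465,105),.098))/2; print("panel mid",pp, np.linalg.norm(ray(M,(102,105),.098)-ray(M,(465,105),.098)))
zt=p[2]+.0254
L,Rr=ray(M,(221,290),zt),ray(M,(345,290),zt);t,bt=ray(M,(283,235),zt),ray(M,(283,346),zt)
print("cup top c",(L+Rr)/2,np.linalg.norm(L-Rr),(t+bt)/2,np.linalg.norm(t-bt),"tcp",p)
g=cv2.imread("pics/w4.png")[130:360,150:410];cv2.imwrite("pics/w4c.png",cv2.resize(g,None,fx=2.5,fy=2.5,interpolation=2))
E
```

```text
block edge [ 0.54109688 -0.03091498  0.04      ] [0.55086366 0.05533323 0.04      ] 0.08679945033322484 dir -96.46067460889245
nest from edge [0.59067427 0.00695763 0.04      ]
pocket edge [0.59080321 0.00737412 0.04      ] 0.05962114205306461
panel mid [0.51172946 0.01632862 0.098     ] 0.21945357358410195
cup top c [0.58453356 0.00730561 0.18835226] 0.0496859811981901 [0.5860459  0.00713302 0.18835226] 0.0499397910221719 tcp [0.58621824 0.00506123 0.16295226]
```

View pics/w4c.png

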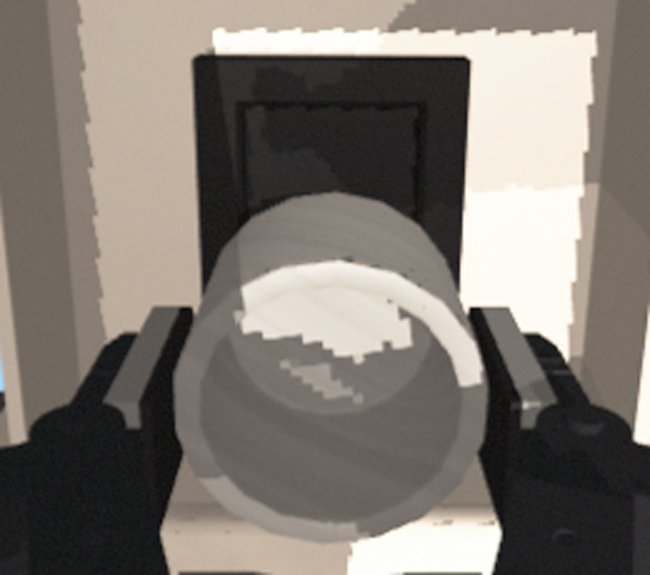

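```bash
python3 -m jog '{"delta_pos":[[0.3,0,-2],[0,0,-3],[0,0,-3],[0,0,-1.5],[0,0,0],[0,0,0]],"rot":[[0,0,0],[0,0,0],[0,0,0],[0,0,0],[0,0,0],[0,0,0]],"gripper":[1,1,1,1,1,1]}' 30
python3 - <<'E'
from h import *
M,im=snap("wrist","w5.png");s=manip.read_state();print(s["position"],s["width"],s["force"])
cv2.imwrite("pics/w5c.png",cv2.resize(im[100:360,130:430,::-1],None,fx=2.3,fy=2.3,interpolation=2))
E
```

```text
time: 12.7
position: [0.5903, 0.0052, 0.0696]
eef_rot: [0.186, 3.134, 0.0]
force: [0.5, -0.1, -2.1]
width: 0.0504
[0.5904741  0.00533477 0.06978364] 0.050332689557518316 [ 0.36866826 -0.55276158 -1.5920278 ]
```

View pics/w5c.png

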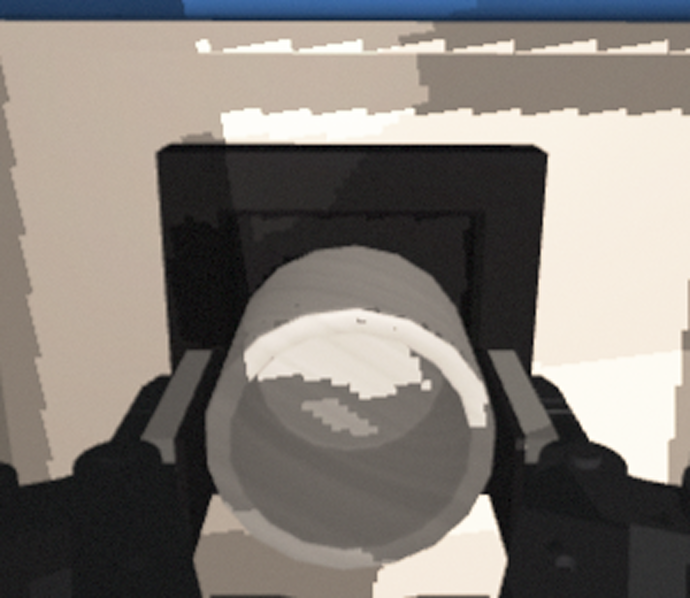

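```bash
python3 - <<'E'
from h import *
M=model("wrist");s=manip.read_state();p=s["position"];ax=np.array([.9932,-.1167,0]);q=lambda x,y:(130+x/2.3,100+y/2.3)
a,b=ray(M,q(160,149),.04),ray(M,q(545,149),.04);print("block w",np.linalg.norm(a-b),"nest",(a+b)/2+.045*ax)
for z,h in((.038,.0295),(.04,.0315)):
  a,b=ray(M,q(233,212),z),ray(M,q(483,212),z);print("pocket w",np.linalg.norm(a-b),"nest",(a+b)/2+h*ax)
c=ray(M,q(352,246),p[2]-.0146);print("cup from bottom front",c+.026*ax)
zt=p[2]+.0254;L,Rr,t,bt=[ray(M,q(*u),zt) for u in((207,432),(493,432),(352,309),(352,567))]
print("cup top",(L+Rr)/2,(t+bt)/2,np.linalg.norm(L-Rr),np.linalg.norm(t-bt),"tcp",p)
E
```

```text
block w 0.0881998008168296 nest [0.59162245 0.00754042 0.04      ]
pocket w 0.05931442186034645 nest [0.59154917 0.00888249 0.038     ]
pocket w 0.058633792873181885 nest [0.5930683  0.00868019 0.04      ]
cup from bottom front [0.59141155 0.00740639 0.05518364]
cup top [0.58769771 0.00736075 0.09518364] [0.590236   0.00741441 0.09518364] 0.04971990823131289 0.05055767527926164 tcp [0.5904741  0.00533477 0.06978364]
```

Cup and pocket agree within about 1 mm in the same view, so I lower it.

```bash
python3 -m jog '{"delta_pos":[[0.1,0.05,-0.6],[0,0,-0.6],[0,0,-0.5],[0,0,-0.4],[0,0,-0.3],[0,0,0],[0,0,0]],"rot":[[0,0,0],[0,0,0],[0,0,0],[0,0,0],[0,0,0],[0,0,0],[0,0,0]],"gripper":[1,1,1,1,1,1,1]}' 30
```

```text
time: 13.62
position: [0.591, 0.0061, 0.0446]
eef_rot: [0.185, 3.135, 0.0]
force: [1.2, 0.1, 2.5]
width: 0.0503
```

It reached floor height (TCP at 0.0446) with no side force. I release, rise and check.

```bash
python3 -m jog '{"delta_pos":[[0,0,-0.1],[0,0,0],[0,0,0],[0,0,0],[0,0,0],[0,0,1],[0,0,3],[0,0,5],[0,0,3],[0,0,0],[0,0,0]],"rot":[[0,0,0],[0,0,0],[0,0,0],[0,0,0],[0,0,0],[0,0,0],[0,0,0],[0,0,0],[0,0,0],[0,0,0],[0,0,0]],"gripper":[1,0.2,0,0,0,0,0,0,0,0,0]}' 
python3 - <<'E'
from h import *
M,im=snap("wrist","w6.png");s=manip.read_state();print(s["position"],s["width"])
g=cv2.medianBlur(cv2.cvtColor(im,7),3)
for z in(.07,):
  print("expected cup px",proj(M,(.591,.0075,z)))
c=cv2.HoughCircles(g,cv2.HOUGH_GRADIENT,1,20,param1=100,param2=22,minRadius=25,maxRadius=60)
for a in (c[0] if c is not None else[])[:5]: print(a,ray(M,a[:2],.07), 2*a[2]/M[0]*(M[3][2]-.07))
E
```

```text
time: 15.0
position: [0.5904, 0.0061, 0.163]
eef_rot: [-0.185, -3.136, 0.0]
force: [-0.1, -0.6, -0.2]
width: 0.0852
[0.59005295 0.00611097 0.16235545] 0.08563413755917687
expected cup px (np.float64(281.745545228546), np.float64(211.93852382087076))
[308.5  61.5  59.4] [0.48977542 0.0372756  0.07      ] 0.0854781159773298
[283.5 211.5  32.5] [0.59081299 0.0088469  0.07      ] 0.0467683282474817
[259.5  62.5  59.4] [0.48658312 0.00492648 0.07      ] 0.0854781159773298
[321.5  42.5  41.8] [0.4793762  0.04679401 0.07      ] 0.06015126415579484
```

View pics/w6.png

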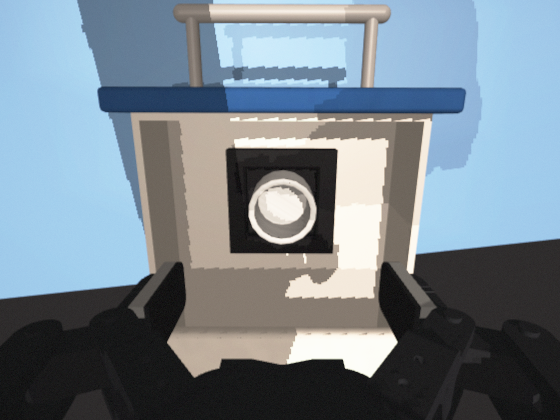

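The cup stands upright inside the black block's pocket, with its rim centred at (283,211). The block spans columns 228–337 and rows 149–253, and the drawer is still fully open. Now the cover.

```bash
python3 -m jog '{"delta_pos":[[-2,4,0],[-2.4,5,0],[-2.4,5,0],[-2.4,5,0],[-2.4,5,0],[-2.4,4,-1],[-0.7,1,-2],[0,0,0],[0,0,0]],"rot":[[0,0,0],[0,0,0],[0,0,0],[0,0,0],[0,0,0],[0,0,0],[0,0,0],[0,0,0],[0,0,0]],"gripper":[0,0,0,0,0,0.2,0.4,0.4,0.4]}' 
cat > cov.py <<'E'
from h import *
def cov(z0,fn):
    M,im=snap("wrist",fn);s=manip.read_state();p=s["position"];print(p,s["width"])
    H,S,V=cv2.split(cv2.cvtColor(im,cv2.COLOR_RGB2HSV));m=((H<22)&(S>170)&(V>60)).astype('u1')*255
    for c in cv2.findContours(m,0,2)[0]:
        if cv2.contourArea(c)>800:
            e=cv2.fitEllipse(cv2.convexHull(c));P=ray(M,e[0],z0);b=cv2.boundingRect(c)
            L,Rr=ray(M,(b[0],e[0][1]),z0),ray(M,(b[0]+b[2],e[0][1]),z0)
            print(np.round(e[0]+e[1],1),b,cv2.contourArea(c),"P",P.round(4),"w",np.linalg.norm(L-Rr).round(4),"delta",(P-p).round(4))
E
python3 -c "from cov import *;cov(.01,'w7.png')"
```

```text
time: 16.18
position: [0.4437, 0.2955, 0.1332]
eef_rot: [-0.186, -3.136, 0.001]
force: [-0.3, -0.1, -0.5]
width: 0.0514
[0.44411096 0.29552933 0.13359753] 0.05137641968194673
[285.1 200.5  63.8  64.4] (253, 169, 65, 64) 3143.0 P [0.4435 0.2997 0.01  ] w 0.0545 delta [-0.0006  0.0042 -0.1236]
```

```bash
python3 -m jog '{"delta_pos":[[0,0.25,-2],[0,0,-3],[0,0,-3],[0,0,-2.5],[0,0,-1.5],[0,0,0],[0,0,0],[0,0,0],[0,0,0],[0,0,0],[0,0,0]],"rot":[[0,0,0],[0,0,0],[0,0,0],[0,0,0],[0,0,0],[0,0,0],[0,0,0],[0,0,0],[0,0,0],[0,0,0],[0,0,0]],"gripper":[0.4,0.4,0.4,0.4,0.4,0.4,1,1,1,1,1]}' 30
python3 -c "from cov import *;cov(.01,'w8.png')"
```

```text
time: 17.6
position: [0.4445, 0.2991, 0.0146]
eef_rot: [0.185, 3.134, 0.002]
force: [0.4, -0.5, 6.2]
width: 0.0206
[0.44451644 0.29911091 0.01464071] 0.020598112487305968
[281.6 257.7 106.7 110.4] (226, 205, 112, 107) 6673.5 P [0.4423 0.3008 0.01  ] w 0.0547 delta [-0.0022  0.0017 -0.0046]
```

```bash
python3 -m jog '{"delta_pos":[[0,0,3],[0,0,5],[0,0,5],[2,-4,1.5],[2.4,-5,0],[2.4,-5,0],[2.4,-5,0],[2.4,-5,0],[2.4,-4,0],[0.6,-1.2,0],[0,0,0],[0,0,0]],"rot":[[0,0,0],[0,0,0],[0,0,0],[0,0,0],[0,0,0],[0,0,0],[0,0,0],[0,0,0],[0,0,0],[0,0,0],[0,0,0],[0,0,0]],"gripper":[1,1,1,1,1,1,1,1,1,1,1,1]}' 30
python3 -c "
from cov import *
z=manip.read_state()['position'][2]-.0046;cov(z,'w9.png')"
```

```text
time: 19.15
position: [0.589, 0.0077, 0.1583]
eef_rot: [-0.183, -3.136, -0.001]
force: [0.4, 0.2, -0.2]
width: 0.021
[0.58906119 0.00787122 0.15843401] 0.02043439798277091
[281.6 257.4 107.3 110.9] (226, 204, 112, 108) 6742.0 P [0.5866 0.0094 0.1537] w 0.0547 delta [-0.0024  0.0016 -0.0047]
```

```bash
python3 -m jog '{"delta_pos":[[0.2,-0.15,-2],[0,0,-2.5],[0,0,-1.5],[0,0,0],[0,0,0]],"rot":[[0,0,0],[0,0,0],[0,0,0],[0,0,0],[0,0,0]],"gripper":[1,1,1,1,1]}' 30
python3 - <<'E'
from cov import *
p=manip.read_state()['position'];cov(p[2]-.0046,'w10.png')
M=model("wrist");ax=np.array([.9932,-.1167,0])
print(ray(M,(282,204),p[2]-.0146)+.028*ax-p, ray(M,(282,312),p[2]-.0046)-.028*ax-p)
T,im=snap("top","t3.png")
E
```

```text
time: 19.82
position: [0.592, 0.0055, 0.0992]
eef_rot: [0.184, 3.135, 0.0]
force: [-0.4, 0.3, -1.2]
width: 0.0205
[0.59219654 0.00534169 0.09943034] 0.020514233542978745
[281.6 257.4 106.8 112.5] (225, 204, 114, 108) 6793.0 P [0.5896 0.0072 0.0946] w 0.0557 delta [-0.0026  0.0018 -0.0048]
[ 0.00156569  0.00135644 -0.0146    ] [ 0.00044171  0.00150235 -0.0046    ]
```

```bash
python3 -m jog '{"delta_pos":[[-0.15,0.1,-0.5],[0,0,-0.5],[0,0,-0.3],[0,0,-0.2],[0,0,0],[0,0,0]],"rot":[[0,0,0],[0,0,0],[0,0,0],[0,0,0],[0,0,0],[0,0,0]],"gripper":[1,1,1,1,1,1]}' 30
```

```text
time: 20.68
position: [0.5909, 0.0059, 0.0846]
eef_rot: [0.185, 3.134, -0.0]
force: [-1.7, -0.2, 6.7]
width: 0.0205
```

Contact at exactly the expected height. I release and back off.

```bash
python3 -m jog '{"delta_pos":[[0,0,0],[0,0,0],[0,0,0],[0,0,0],[0,0,1],[0,0,3],[0,0,4],[0,0,0],[0,0,0]],"rot":[[0,0,0],[0,0,0],[0,0,0],[0,0,0],[0,0,0],[0,0,0],[0,0,0],[0,0,0],[0,0,0]],"gripper":[0.7,0.5,0.4,0.4,0.4,0.3,0,0,0]}'
python3 - <<'E'
from cov import *
cov(.08,'w11.png')
M=model("wrist");im=cv2.imread("pics/w11.png");cv2.imwrite("pics/w11c.png",cv2.resize(im[60:340,120:440],None,fx=2.4,fy=2.1))
print("cover centre pred",proj(M,(.5908,.0085,.08)))
E
```

```text
time: 21.8
position: [0.5901, 0.0061, 0.1634]
eef_rot: [0.185, 3.136, 0.0]
force: [-0.8, -0.4, -0.3]
width: 0.0852
[0.58972122 0.00611934 0.1626621 ] 0.08528914255343989
[281.7 214.4  75.5  77.5] (243, 177, 78, 76) 4481.5 P [0.5898 0.0076 0.08  ] w 0.0563 delta [ 0.0001  0.0015 -0.0827]
cover centre pred (np.float64(283.18693504029125), np.float64(216.5552889377291))
```

```bash
python3 -m jog '{"delta_pos":[[0,0,4],[-3,5,2],[-3,6,0],[-3,6,0],[-3,6,0],[-3,6,0],[0,0,0],[0,0,0]],"rot":[[0,0,0],[0,0,0],[0,0,0],[0,0,0],[0,0,0],[0,0,0],[0,0,0],[0,0,0]],"gripper":[0,0,0,0,0,0,0,0]}'
python3 - <<'E'
from h import *
M,im=snap("top","t4.png");S,sc=snap("scene","s4.png")
H,Sa,V=cv2.split(cv2.cvtColor(im,cv2.COLOR_RGB2HSV));m=((H<22)&(Sa>170)&(V>100)).astype('u1')*255
for c in cv2.findContours(m,0,2)[0]:
    if cv2.contourArea(c)>60:
        e=cv2.minEnclosingCircle(c);print(e,ray(M,e[0],.08))
A=cv2.resize(im[165:300,225:350],(420,454),interpolation=2);f=cv2.resize(cv2.imread("pics/w11.png")[60:340,120:440],(375,328),interpolation=2)
B=cv2.resize(sc[170:270,100:320,::-1],(375,170));can=np.zeros((500,800,3),'u1');can[:454,:420]=A[...,::-1];can[:328,422:797]=f;can[329:499,422:797]=B
cv2.imwrite("pics/fin.png",can)
E
```

```text
time: 22.85
position: [0.4479, 0.2796, 0.2224]
eef_rot: [-0.183, -3.135, 0.002]
force: [0.3, 0.3, -0.4]
width: 0.0853
((157.71739196777344, 224.32608032226562), 7.108825206756592) [0.57710963 0.30329687 0.08      ]
((287.8846130371094, 221.94615173339844), 12.27079963684082) [0.58874495 0.0058581  0.08      ]
```

View pics/fin.png

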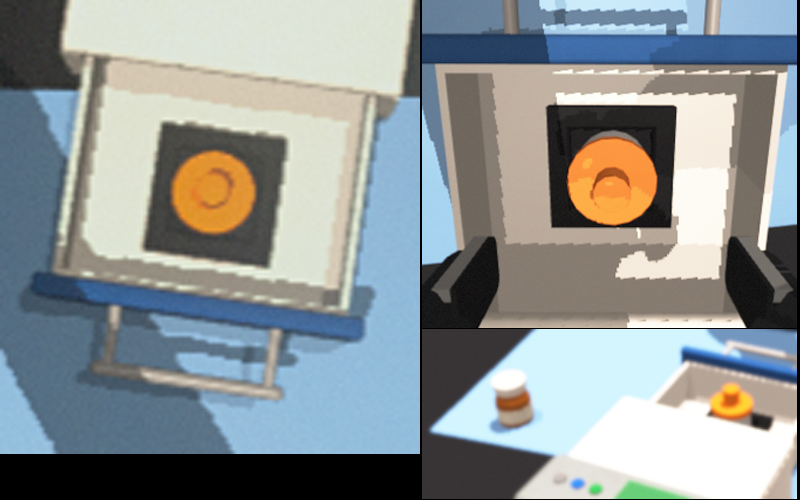

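```bash
python3 -c "
from plant import manip
print(manip.sign_off())"
```

```text
the job is handed in; nothing more can be done
None
```

I opened the drawer to its end stop, stood the cup in the pocket, let go, and put the cover on it knob up. I handed in at about 23 s of the 72 s allowed, with the arm clear of everything.

**Drawer:** At the stop it no longer moved under a 44 N pull. The starting gap plus the pull comes to about 150 mm. The bar is at the same pixels in the top view before and after the loading. The bar-to-front and nest-to-front distances from the hand-picked top-view edges came out about 2–3 mm short of full opening. That camera resolves about 2.6 mm per pixel, so I trusted the stop.

**Cup:** It was released at exactly the pocket-floor height with no side force. The wrist view then showed it upright inside the pocket.

**Cover:** It touched down at the expected height. The last views show it flat, knob up, and about 1–1.5 mm off the cup's centre. The top and wrist cameras disagree by up to about 2 mm, which is the calibration tolerance.

**Jar and weight:** The weight is at its original pixels. The jar was last seen upright and was never approached; I did not re-measure its position at the end.

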